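Re-stand toppled solvent dispensers in their rack

ROBOT

A 7-joint arm with a two-finger parallel gripper is mounted at the origin on a cart in front of the work surface, level with it; the furniture and walls round the work are solid. World frame = base frame: x ahead of the robot, y to its left, z up, the work surface at z = 0. Lengths are in m, angles in rad, forces in N, time in s.
With the tool pointing down it reaches from about 0.4 to 0.85 m from the base axis. Payload 4.5 kg.
Tool frame: the origin (TCP) lies at the very end of the fingers, on their centre line; the grasp point (between the pads) lies 19 mm behind it; z points along the fingers, y is the line along which they close (so a half turn about z gives the same grasp; the last joint's range is limited). The gripper opens to 88 mm and grips with 3 to 60 N. Pads are 18 mm wide; open, the fingers measure 123 mm over their backs; the gripper's body (75 mm by 187 mm) begins 45 mm behind the grasp point.
Start: joints at [1.237, 0.689, -0.195, 1.565, 0.157, 0.902, -0.215], TCP at [0.225, -0.583, 0.239] pointing down, gripper open.
Joint ranges: [-3.01, 3.01], [-0.46, 2.08], [-1.47, 1.51], [0.13, 2.56], [-1, 4.14], [0.04, 2.09], [-2.66, 2.66]. Speed limits (rad/s): [2.57, 2.57, 3.14, 3.14, 3.14, 3.14, 3.14].

INTERFACE

Orientations are given as a unit quaternion [w, x, y, z].
In Python, from workcell import telemetry, optics, env gives the robot as it stands. The module is installed in compiled form; this text tells all that it offers.
- The arm moves only by the tool step_arm, never from a script. Its argument "moves" is a list of rows, each a list of 5 numbers: the finger opening in m, from 0 to 0.0881, then the shift along the tool's x, y, z in m, then the turn about the tool's z in degrees. In form: [[jaw, dx, dy, dz, yaw], ...]. A call has 1 to 12 rows; each row shifts and turns the commanded pose from where the row before left it, along the tool's axes as they then stand; what a row does not reach is not made up. A row lasts 1/10 s, in which the tool goes at most 50 mm and 8.59 degrees, less where a joint would pass 70% of its speed; a pose out of reach is approached as far as the arm can. A call with a gripper value outside its range is refused whole. The fingers move at their own pace and stop on an object; "newtons" is the grip in N (left out, the last holds). Time passes only in rows, so rows that do not move let the fingers close. It gives the time, the measured TCP pose, the force, the opening and the grip force at its end, in the units of the state.
- telemetry.sense(): the state, without advancing time (a new reading comes with each control period).
- optics.snapshot(name): name is "scene" or "top"; returns a dict with "img" (400x640x3 uint8, red, green, blue), "fx", "fy", "cx", "cy" (pixels), "distortion" ([k1, k2, p1, p2, k3] as OpenCV has them; the pictures are not rectified), "origin" and "rotation" of the camera in the world. Camera axes: x right, y up, looking along -z (the intrinsics and any distortion apply to the point x, -y, -z); pixel columns grow to the right and rows downward; lengths in m; the calibration is good to about 2 mm. A picture is of the moment at which its call begins. There is no depth.
- env.hand_in(): hands the job in; it is judged then, once.
The state is a dict: "t": time; "joint_pos": joint angles; "dq": joint speeds; "tau": joint torques, N m; "tool_pos": TCP position; "eef_rot": TCP orientation; "force": force on the tool from outside, world axes, zero at the start; "ft_torque": the same for the moment, N m; "finger_gap": finger opening in m; "grip_force": force on a finger pad.
Only numpy, scipy, OpenCV 4.12 (cv2) and the standard library are available. Lean on these libraries where they do the work, as an engineer would, in place of code of your own. Each camera call takes 0.05 s, during which the arm holds its last target. There are 200 camera calls.

TASK

Two of the four blue solvent dispensers that belong in the bench rack have toppled: one lies in the rack's lane, the other has fallen out on the bench in front of it. Stand both upright in the lane, in line with the two that are still standing, setting them down rather than dropping them, then slide the rack's follower up until it holds all four snugly together against the end stop. Don't tip the two standing ones over, and leave the other things on the bench where they are.

Things in the scene. Friction and masses are not known exactly. Their poses are not given: they have to be found in the camera images.
- rack: fixed rack: aluminium bed 100 mm (its x) by 510 mm (its y, -295 to +215 mm), 10 mm thick; pots stand on it. The lane runs along its y, centred on x = 0, between two steel rods 76 mm apart inside, tops 27 mm above the bench. Grey end stop at the +y end (84 mm wide, top 90 mm above the bench); the follower comes from -y. Origin: underside of the bed, lane centre
- end_stop (a point): point on the lane floor, lane centre, at the inner face of the end stop (rack y = +199 mm, 10 mm above the bench)
- follower_knob (a point): near the top of the grip of the follower's round black knob, 24 mm thick from 64 to 80 mm above the bench, top at 86 mm; this point is 78 mm above the bench, 54 mm behind the follower's face. The follower is an upright grey plate 72 mm wide, top 71 mm above the bench, with a low carriage 46 mm wide and 74 mm long behind it
- follower_face (a point): point at lane floor height, lane centre, on the follower's front face (the face that touches the pots), y axis along the lane toward the end stop
- follower (a joint): slide of the follower along the lane, m: 0 = fully back (face 409 mm from the end stop), grows toward the end stop; about 3 N of friction, stays where it is left; travel 160 mm
- dispenser_a: blue plastic solvent dispenser pot with a white cap, round: body 68 mm across and 90 mm tall, cap 62 mm across above it, 105 mm tall in all, 0.22 kg. Origin: centre of its underside; +z runs along its axis from underside to cap. Starts standing in the lane next to the end stop
- dispenser_b: blue plastic solvent dispenser pot with a white cap, round: body 68 mm across and 90 mm tall, cap 62 mm across above it, 105 mm tall in all, 0.22 kg. Origin: centre of its underside; +z runs along its axis from underside to cap. Starts standing in the lane beside dispenser_a
- dispenser_c: blue plastic solvent dispenser pot with a white cap, round: body 68 mm across and 90 mm tall, cap 62 mm across above it, 105 mm tall in all, 0.22 kg. Origin: centre of its underside; +z runs along its axis from underside to cap. Starts toppled, lying on its side in the lane, its cap toward the follower
- dispenser_d: blue plastic solvent dispenser pot with a white cap, round: body 68 mm across and 90 mm tall, cap 62 mm across above it, 105 mm tall in all, 0.22 kg. Origin: centre of its underside; +z runs along its axis from underside to cap. Starts toppled, lying on its side on the bench in front of the rack, its cap roughly toward the follower's end of the rack
- flux_bottle: small white bottle with a red needle cap, 37 mm across, 96 mm tall, standing in front of the rack near its end-stop end; origin: centre of its underside. To be left alone
- red_tape: roll of red tape lying flat behind the rack, 62 mm across, 18 mm tall; origin: centre of its underside. To be left alone
- solder_reel: blue reel, 60 mm across, 36 mm tall, in front of the rack near its follower end; origin: centre of its underside. To be left alone
Mind the look-alikes: they are no part of the job. Leave any orange look-alike of the dispenser_c alone.

How it is judged:
On the way:
1. both toppled dispensers stand upright on the lane floor between the follower and the end stop (angle between each of dispenser_c, dispenser_d's own z axis and vertical below 0.1 rad and x of dispenser_c in the frame of rack between -0.015 and 0.015 m and z of dispenser_c in the frame of rack between 0.004 and 0.018 m and y of each of dispenser_c, dispenser_d in the frame of rack below 0.18 m and y of each of dispenser_c, dispenser_d in the frame of follower_face above 0 m and x of dispenser_d in the frame of rack between -0.015 and 0.015 m and z of dispenser_d in the frame of rack between 0.004 and 0.018 m), for 0.2 s.
At the end, for the whole second after the job is handed in: all four dispensers stand upright (within 0.10 rad) and at rest on the lane floor between follower and end stop, within 15 mm of the lane centre, and the follower is up against the row with no more than about 12 mm of slack in all (joint above 0.130 m; about 0.142 when closed) (all of step 1 and angle between each of dispenser_a, dispenser_b's own z axis and vertical below 0.1 rad and x of dispenser_a in the frame of rack between -0.015 and 0.015 m and z of dispenser_a in the frame of rack between 0.004 and 0.018 m and y of each of dispenser_a, dispenser_b in the frame of rack below 0.18 m and y of each of dispenser_a, dispenser_b in the frame of follower_face above 0 m and linear speed of each of dispenser_a, dispenser_b, dispenser_c, dispenser_d below 0.02 m/s and x of dispenser_b in the frame of rack between -0.015 and 0.015 m and z of dispenser_b in the frame of rack between 0.004 and 0.018 m and value of joint follower above 0.13 m); the robot touches nothing.
It fails at once if a standing dispenser is tipped over (more than 0.5 rad) (angle between any of dispenser_a, dispenser_b's own z axis and vertical above 0.5 rad).
It fails at once if a toppled dispenser is let go with its underside more than 55 mm above the bench ((height (world z) of dispenser_c above 0.055 m and contact force between dispenser_c and the fingers below 0.02 N) or (height (world z) of dispenser_d above 0.055 m and contact force between dispenser_d and the fingers below 0.02 N)).
It fails at once if the flux bottle, the red tape or the solder reel is moved by more than 30 mm (distance of any of flux_bottle, red_tape, solder_reel from where it was at the start of the episode above 0.03 m).
It also fails if it takes over 70 s, if anything falls off the work surface, if the arm or the gripper's body presses on something with over 40 N, if the wrist force passes 120 N, or if a joint passes its speed limit or range.

## Working session

There is one attempt and no reset: what is moved stays moved. The work goes in short steps, Python scripts to look and compute and a tool call to move; the robot and the scene stay as the last step left them, time stands still between calls to the robot, and variables do not carry over. Pictures are saved under pics/ and viewed, at most 10 in all, crops included, and the job is handed in when it is done.

Besides the shell and the picture viewer there is one more tool, called after "Call:" as name([rows], argument=value, ...), one row to a line, values as JSON. step_arm: Moves the arm, as the interface text tells. Its arguments: {"type":"object","properties":{"moves":{"type":"array","items":{"type":"array","items":{"type":"number"}}},"newtons":{"type":"number"}},"required":["moves"]}

```bash
mkdir -p pics; cat > h.py <<'E'
import numpy as np,cv2
from workcell import telemetry,optics,env
def snap(n,f=None):
    s=optics.snapshot(n)
    if f: cv2.imwrite('pics/'+f,s['img'][:,:,::-1])
    return s
def K(s): return np.array([[s['fx'],0,s['cx']],[0,s['fy'],s['cy']],[0,0,1.]]),np.array(s['distortion'],float)
def ray(s,uv):
    k,d=K(s); p=cv2.undistortPoints(np.array(uv,float).reshape(-1,1,2),k,d).reshape(-1,2)
    c=np.c_[p[:,0],-p[:,1],-np.ones(len(p))]
    return np.array(s['origin']),c@np.array(s['rotation']).T
def onz(s,uv,z):
    o,r=ray(s,uv); z=np.broadcast_to(z,len(r)); return o+r*((z-o[2])/r[:,2])[:,None]
def proj(s,P):
    k,d=K(s); c=(np.array(P,float).reshape(-1,3)-s['origin'])@np.array(s['rotation'])
    return cv2.projectPoints(c*[1,-1,-1],np.zeros(3),np.zeros(3),k,d)[0].reshape(-1,2)
E
python3 - <<'E'
from h import *
np.set_printoptions(precision=3,suppress=True)
for n in('scene','top'):
    s=snap(n,n+'0.png'); print(n,s['origin'],np.array(s['rotation']),s['fx'],s['distortion'])
t=telemetry.sense(); print(t['tool_pos'],t['eef_rot'],t['t'])
E
```

```text
scene [-0.005  0.761  0.571] [-0.264 -0.163  0.488  0.816] 437.960584852841 [-0.063  0.     0.     0.     0.   ]
top [0.455 0.017 1.2  ] [ 0.708  0.037 -0.036 -0.704] 393.77830152857484 [0.019 0.    0.    0.    0.   ]
[ 0.224 -0.583  0.238] [-0.001  0.983  0.183 -0.   ] 0.1
```

View pics/top0.png

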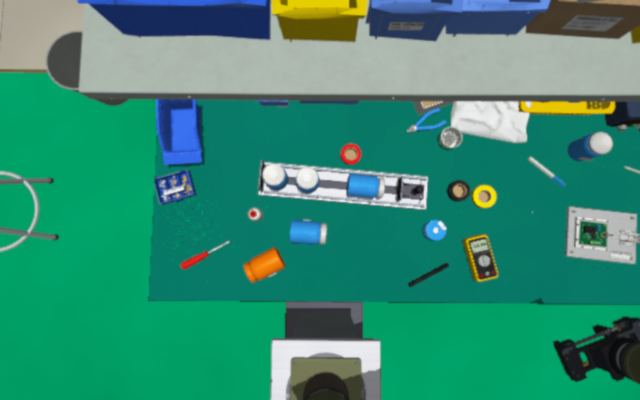

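View pics/scene0.png

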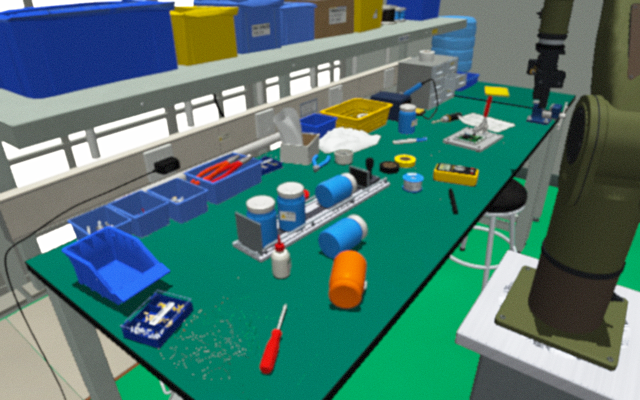

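The top view shows the rack running from the end stop (262,178) to the follower (412,190). The pots are: a (274,176), b (308,180), c lying (365,187) and d lying (308,232). The flux bottle is at (254,214) and the reel at (435,230). "rotation" is a quaternion, so I'll convert it and then measure.

```bash
python3 - <<'E'
s=open('h.py').read()
s=s.replace("    if f: cv2","    from scipy.spatial.transform import Rotation as R; q=s['rotation']; s['rotation']=R.from_quat([q[1],q[2],q[3],q[0]]).as_matrix()\n    if f: cv2")
open('h.py','w').write(s)
E
cat >> h.py <<'E'
def blobs(s,lo,hi,box,amin=60):
    m=cv2.inRange(cv2.cvtColor(s['img'],cv2.COLOR_RGB2HSV),lo,hi); x0,y0,x1,y1=box
    k=np.zeros_like(m);k[y0:y1,x0:x1]=m[y0:y1,x0:x1]
    return [c for c in cv2.findContours(k,cv2.RETR_EXTERNAL,cv2.CHAIN_APPROX_NONE)[0] if cv2.contourArea(c)>amin]
E
python3 - <<'E'
from h import *
np.set_printoptions(precision=3,suppress=True)
s=snap('top')
cv2.imwrite('pics/crop.png',cv2.resize(s['img'][140:260,240:450,::-1],None,fx=3.8,fy=3.8,interpolation=cv2.INTER_CUBIC))
print(s['rotation'],onz(s,[(320,200)],0))
for c in blobs(s,(98,110,60),(115,255,255),(250,150,450,250),40):
    r=cv2.minAreaRect(c); print('blue',r, onz(s,cv2.boxPoints(r),.034))
for c in blobs(s,(0,0,205),(180,50,255),(250,150,450,250),40):
    r=cv2.minAreaRect(c); print('white',r, onz(s,[r[0]],.1),onz(s,[r[0]],0.034))
E
```

```text
[[ 0.006  0.995 -0.103]
 [-1.     0.006 -0.002]
 [-0.001  0.103  0.995]] [[0.565 0.02  0.   ]]
blue ((433.7617492675781, 230.51678466796875), (21.709646224975586, 20.64464569091797), 55.00797653198242) [[ 0.482 -0.273  0.034]
 [ 0.517 -0.323  0.034]
 [ 0.465 -0.359  0.034]
 [ 0.43  -0.308  0.034]]
blue ((304.6647033691406, 231.85879516601562), (29.98833465576172, 22.625469207763672), 4.398705005645752) [[0.437 0.11  0.034]
 [0.503 0.106 0.034]
 [0.497 0.018 0.034]
 [0.431 0.022 0.034]]
blue ((280.15911865234375, 183.64056396484375), (7.622387409210205, 19.416486740112305), 55.491477966308594) [[0.603 0.169 0.034]
 [0.636 0.122 0.034]
 [0.617 0.109 0.034]
 [0.584 0.156 0.034]]
blue ((362.6534729003906, 185.46534729003906), (31.0451602935791, 22.28883171081543), 5.7105937004089355) [[ 0.577 -0.058  0.034]
 [ 0.644 -0.065  0.034]
 [ 0.635 -0.157  0.034]
 [ 0.568 -0.15   0.034]]
white ((409.0, 201.0), (4.0, 18.0), 90.0) [[ 0.554 -0.23   0.1  ]] [[ 0.56  -0.245  0.034]]
white ((386.5, 197.5), (7.0, 17.0), 90.0) [[ 0.564 -0.167  0.1  ]] [[ 0.57  -0.178  0.034]]
white ((328.8415832519531, 1
[... 200 characters left out ...]
69553804397583), 5.19442892074585) [[0.587 0.107 0.1  ]] [[0.595 0.113 0.034]]
white ((420.62005615234375, 188.15997314453125), (35.80000305175781, 18.399999618530273), 53.13010025024414) [[ 0.591 -0.263  0.1  ]] [[ 0.599 -0.28   0.034]]
white ((387.90985107421875, 184.49179077148438), (15.481611251831055, 14.395183563232422), 5.194429397583008) [[ 0.601 -0.171  0.1  ]] [[ 0.609 -0.183  0.034]]
white ((315.9455261230469, 177.54457092285156), (63.284366607666016, 20.59726905822754), 5.710593223571777) [[0.619 0.031 0.1  ]] [[0.629 0.032 0.034]]
white ((273.0614929199219, 173.3237762451172), (20.098936080932617, 19.827327728271484), 5.19442892074585) [[0.63  0.152 0.1  ]] [[0.641 0.16  0.034]]
```

View pics/crop.png

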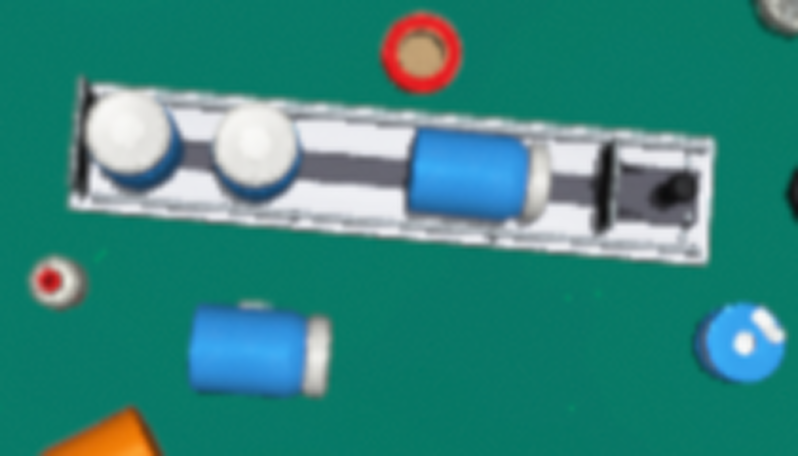

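The enlarged crop shows the bed corners at about (714,139), (708,263) and (68,207). c's body spans crop x 410–530, with its cap edge at about 550. d's body spans 190–308, with its cap edge at 330. The follower face is at about x 605 and the knob at (682,187).

```bash
python3 - <<'E'
from h import *
from scipy.spatial.transform import Rotation as R
np.set_printoptions(precision=4,suppress=True)
s=snap('top')
px=lambda l:(np.array(l,float)+.5)/3.8-.5+[240,140]
A,B,C=onz(s,px([(714,139),(708,263),(68,207)]),.005)
print(A,B,C,'w,l',np.linalg.norm(A-B),np.linalg.norm(B-C))
v=(C-B)/np.linalg.norm(C-B); v[2]=0; yaw=np.arctan2(-v[0],v[1]); n=np.array([v[1],-v[0],0])
mid=(A+B)/2; O=mid+v*.295; O[2]=0
print('yaw',np.degrees(yaw),'v',v,'n',n,'O',O)
rk=lambda P:np.c_[(P-O)@n,(P-O)@v]
def show(nm,l,z):
    P=onz(s,px(l),z); print(nm,P[:,:2].tolist(),'rack',rk(P))
show('capA,B',[(128,131),(254,146)],.115)
show('c bot, body-end, cap end',[(410,174),(530,178),(549,183)],.044)
show('d bot, body-end, cap end',[(192,349),(306,353),(330,356)],.034)
show('face top',[(602,188)],.071); show('knob',[(682,187)],.086)
t=telemetry.sense(); q=t['eef_rot']; print(R.from_quat([q[1],q[2],q[3],q[0]]).as_matrix())
E
```

```text
[ 0.6394 -0.309   0.005 ] [ 0.5394 -0.302   0.005 ] [0.5812 0.2102 0.005 ] w,l 0.10031744892008199 0.513961185410925
yaw -4.669169459683594 v [0.0814 0.9967 0.    ] n [ 0.9967 -0.0814  0.    ] O [ 0.6134 -0.0115  0.    ]
capA,B [[0.6258475495812812, 0.14972033543755478], [0.6153232006214998, 0.05731194401181966]] rack [[-0.0007  0.1617]
 [-0.0037  0.0687]]
c bot, body-end, cap end [[0.6045411350617007, -0.06165264822011472], [0.6019642157678158, -0.15494383296993483], [0.5981351582443888, -0.16966386913907835]] rack [[-0.0048 -0.0507]
 [ 0.0003 -0.1439]
 [-0.0024 -0.1589]]
d bot, body-end, cap end [[0.4679928673531647, 0.10686237914039864], [0.4654422214137021, 0.018430710911499285], [0.4632437059940243, -0.00018798719234807207]] rack [[-0.1546  0.1061]
 [-0.1499  0.0178]
 [-0.1506 -0.001 ]]
face top [[0.5912108406995096, -0.2054360826510458]] rack [[-0.0063 -0.1951]]
knob [[0.5905120728921325, -0.2622532757244244]] rack [[-0.0024 -0.2518]]
[[ 0.9331  0.3596 -0.0004]
 [ 0.3596 -0.9331  0.001 ]
 [-0.0001 -0.001  -1.    ]]
```

Call:
step_arm([
  [0.088,0,0,0,-8],
  [0.088,0,0,0,-8],
  [0.088,0,0,0,-8],
  [0.088,0,0,0,-8],
  [0.088,0,0,0,-8],
  [0.088,0,0,0,-8],
  [0.088,0,0,0,-8],
  [0.088,0,0,0,-8.2],
], newtons=8)

```text
t: 1.0
tool_pos: [0.2245, -0.5831, 0.2385]
eef_rot: [-0.0, 0.734, 0.679, -0.0]
force: [0.5, 0.3, -0.8]
finger_gap: 0.088
grip_force: 0.0
```

Call:
step_arm([
  [0.088,0.035,0.025,0,0],
  [0.088,0.035,0.025,0,0],
  [0.088,0.035,0.025,0,0],
  [0.088,0.035,0.025,0,0],
  [0.088,0.035,0.025,0,0],
  [0.088,0.035,0.025,0,0],
  [0.088,0.035,0.025,0,0],
  [0.088,0.035,0.025,0,0],
  [0.088,0.035,0.025,0,0],
  [0.088,0.035,0.025,0,0],
  [0.088,0.035,0.025,0,0],
  [0.088,0.035,0.025,0,0],
])

```text
t: 2.2
tool_pos: [0.5591, -0.188, 0.2386]
eef_rot: [-0.0, 0.736, 0.677, -0.0]
force: [0.4, -1.0, -0.0]
finger_gap: 0.0881
grip_force: 0.0
```

```bash
cat >> h.py <<'E'
O=np.array([.6134,-.0115,0]); v=np.array([.0814,.9967,0]); n=np.array([.9967,-.0814,0])
def go(x,y,z):
    from scipy.spatial.transform import Rotation as R
    t=telemetry.sense(); q=t['eef_rot']; M=R.from_quat([q[1],q[2],q[3],q[0]]).as_matrix()
    P=O+n*x+v*y; P[2]=z; p=np.array(t['tool_pos'])
    print('t',t['t'],'at rack',np.round([(p-O)@n,(p-O)@v,p[2]],4),'shift',np.round(M.T@(P-p),4),'yaw err',np.round(np.degrees(np.arctan2(*(M[:,1]@v,M[:,1]@n))),2),'gap',t['finger_gap'])
E
python3 -c "
from h import *
go(-.002,-.130,.031)
snap('scene','s1.png'); snap('top','t1.png')"
```

```text
t 2.2 at rack [-0.0397 -0.1804  0.2386] shift [0.0505 0.0377 0.2076] yaw err -0.06 gap 0.08809631195706343
```

View pics/s1.png

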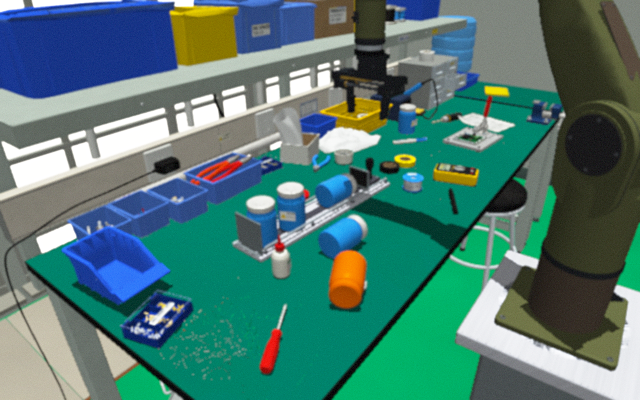

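The gripper is at about (375,95), above the lane near c, and nothing in the scene has moved. I'll descend over c.

Call:
step_arm([
  [0.088,0.025,0.019,0.03,0],
  [0.088,0.0255,0.0187,0.03,0],
  [0.088,0,0,0.04,0],
  [0.088,0,0,0.04,0],
  [0.088,0,0,0.02,0],
  [0.088,0,0,0.02,0],
  [0.088,0,0,0.01,0],
  [0.088,0,0,0.01,0],
  [0.088,0,0,0.007,0],
  [0.088,0,0,0,0],
])

```text
t: 3.3
tool_pos: [0.5998, -0.1423, 0.0314]
eef_rot: [-0.0, 0.736, 0.677, -0.0]
force: [-0.4, -0.3, 0.2]
finger_gap: 0.0881
grip_force: 0.0
```

```bash
python3 -c "
from h import *
go(-.002,-.130,.031)
s=snap('scene','s2.png'); cv2.imwrite('pics/s2c.png',cv2.resize(s['img'][120:280,220:440,::-1],None,fx=3.6,fy=3.6))"
```

```text
t 3.3 at rack [-0.0029 -0.1315  0.0314] shift [0.0015 0.0009 0.0004] yaw err -0.06 gap 0.0880685746881509
```

View pics/s2c.png

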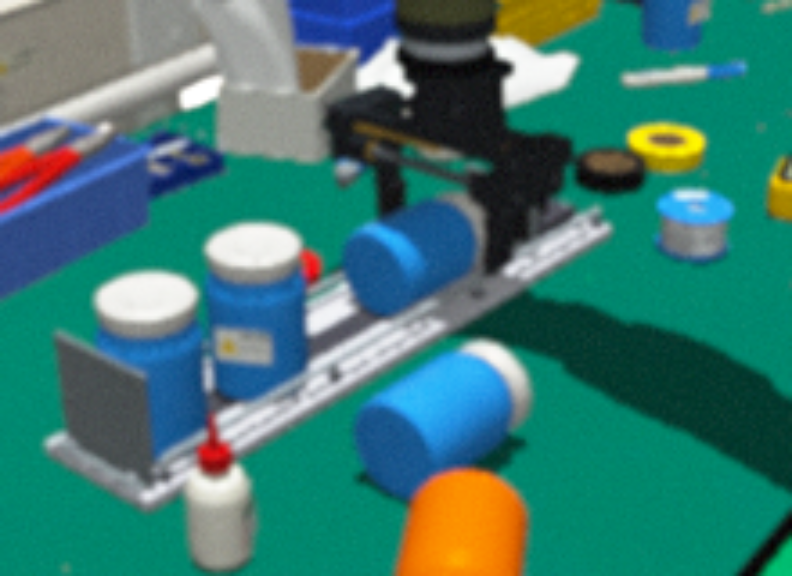

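The fingers straddle c near its cap end (crop 390–510, 200–260), and a and b still stand. I'll shift 6 mm toward c's bottom and close.

Call:
step_arm([
  [0.088,0.006,0,0,0],
  [0.06,0,0,0,0],
  [0.06,0,0,0,0],
  [0.06,0,0,0,0],
  [0.06,0,0,0,0],
  [0.06,0,0,0,0],
], newtons=8)

```text
t: 3.95
tool_pos: [0.6008, -0.1362, 0.032]
eef_rot: [0.0, 0.736, 0.677, 0.0]
force: [-0.2, 0.6, 3.1]
finger_gap: 0.067
grip_force: 8.0
```

Call:
step_arm([
  [0.06,0.005,0,-0.01,0],
  [0.06,0.0064,0,-0.009,0],
  [0.06,0.0075,0,-0.008,0],
  [0.06,0.0081,0,-0.007,0],
  [0.06,0.009,0,-0.0055,0],
  [0.06,0.01,0,-0.0047,0],
  [0.06,0.0102,0,-0.003,0],
  [0.06,0.0107,0,-0.002,0],
  [0.06,0,0,0,0],
])

```text
t: 4.85
tool_pos: [0.6065, -0.0663, 0.0812]
eef_rot: [-0.0, 0.735, 0.679, 0.001]
force: [0.8, 0.2, -2.6]
finger_gap: 0.0666
grip_force: 7.9
```

```bash
python3 -c "
from h import *
go(0,-.016,.0)
s=snap('scene','s3.png'); cv2.imwrite('pics/s3c.png',cv2.resize(s['img'][120:280,220:440,::-1],None,fx=3.6,fy=3.6))"
```

```text
t 4.85 at rack [-0.0024 -0.0552  0.0812] shift [0.039  0.0024 0.0813] yaw err 0.13 gap 0.06662108049839859
```

View pics/s3c.png

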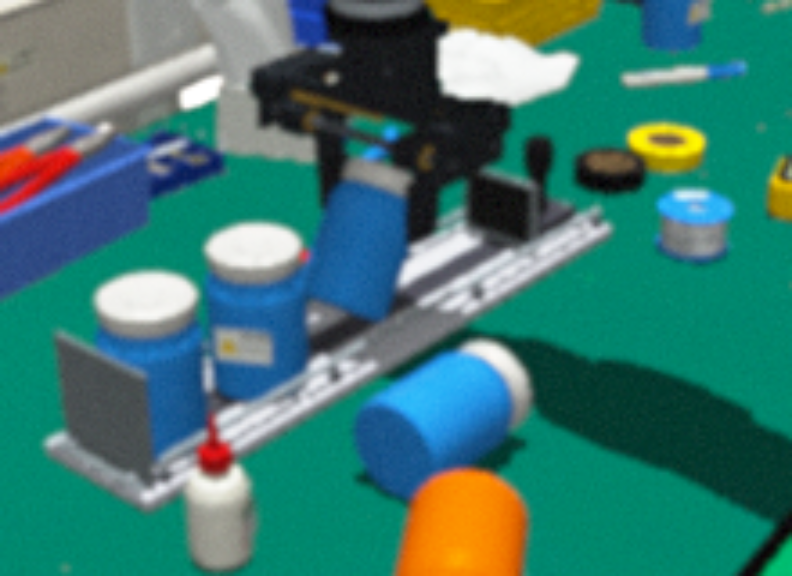

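c stands tilted about 25° at crop (360,250), its bottom rim still clear of b. I'll finish the arc.

Call:
step_arm([
  [0.06,0.009,0,0.0,0],
  [0.06,0.009,0,0.0005,0],
  [0.06,0.009,0,0.002,0],
  [0.06,0.007,0,0.003,0],
  [0.06,0.004,0,0.003,0],
  [0.06,0,0,0.002,0],
  [0.06,0,0,0,0],
])

```text
t: 5.6
tool_pos: [0.6104, -0.0312, 0.0716]
eef_rot: [0.001, 0.736, 0.677, 0.001]
force: [-0.9, -0.7, 7.2]
finger_gap: 0.0664
grip_force: 7.9
```

```bash
python3 -c "
from h import *
go(0,-.016,.0)
s=snap('scene','s4.png'); cv2.imwrite('pics/s4c.png',cv2.resize(s['img'][120:280,220:440,::-1],None,fx=3.6,fy=3.6))"
```

```text
t 5.6 at rack [-0.0014 -0.0199  0.0716] shift [0.0039 0.0012 0.0716] yaw err -0.04 gap 0.06641646900954604
```

View pics/s4c.png

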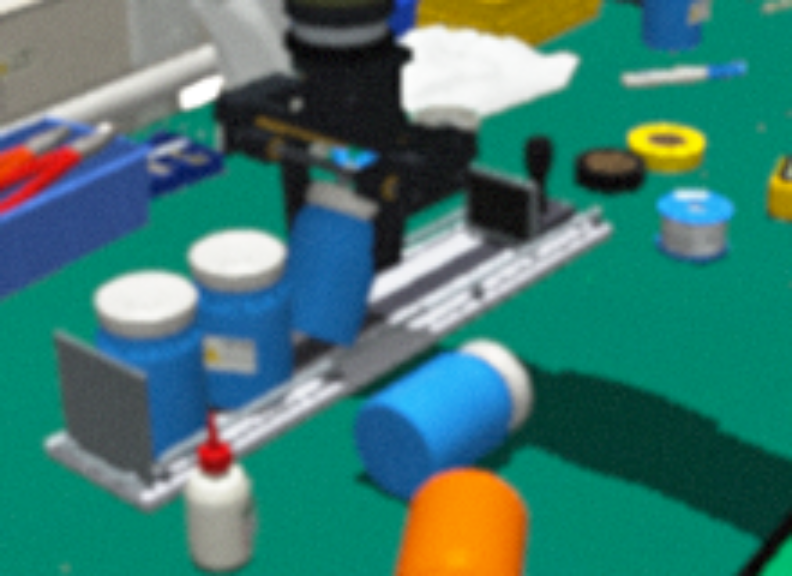

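c has rim contact but still leans about 15°, with its cap toward −y. It has nudged b along the lane, and b is upright. I'll lower the grip so c can pivot and press lightly.

Call:
step_arm([
  [0.06,0,0,0,0],
  [0.06,0,0,0.001,0],
  [0.06,0.001,0,0.001,0],
  [0.06,0.001,0,0.001,0],
  [0.06,0,0,0,0],
], newtons=3)

```text
t: 6.15
tool_pos: [0.6092, -0.0296, 0.0671]
eef_rot: [-0.0, 0.736, 0.677, -0.0]
force: [-0.1, -0.8, 3.0]
finger_gap: 0.0661
grip_force: 3.0
```

```bash
cat >> h.py <<'E'
def sideaxis(s,box):
    # blue body blob direction in image vs projected vertical at that spot
    for c in blobs(s,(98,110,40),(115,255,255),box,80):
        r=cv2.minAreaRect(c); print(np.round(r[0],1),np.round(r[1],1),round(r[2],1))
E
python3 -c "
from h import *
go(0,-.016,.0)
s=snap('scene','s5.png'); 
for y in(.165,.09,-.02): print(proj(s,[O+v*y+[0,0,.01],O+v*y+[0,0,.1]]).tolist())
sideaxis(s,(220,120,345,260))"
```

```text
t 6.15 at rack [-0.0027 -0.0184  0.0671] shift [0.0024 0.0027 0.0671] yaw err -0.05 gap 0.06605694339393894
[[262.510872573324, 240.4339886151945], [259.44561872536127, 206.81111616628124]]
[[285.26867017309354, 227.68424318172129], [283.29849933316683, 195.1233564228645]]
[[315.1532692884293, 210.93956280204182], [314.4631765637053, 179.87212648350467]]
[331.5 238. ] [40. 25.] 90.0
[289.2 208.4] [40.2 85. ] 59.7
[246.5 176.1] [23.8 72.9] 55.7
```

Call:
step_arm([
  [0.068,0,0,0,0],
  [0.07,0,0,0,0],
  [0.074,0,0,0,0],
  [0.08,0,0,0,0],
  [0.088,0,0,0,0],
  [0.088,0,0,0,0],
  [0.088,0,0,-0.03,0],
  [0.088,0,0,-0.03,0],
  [0.088,0,0,-0.04,0],
  [0.088,0,0,-0.04,0],
])

```text
t: 7.2
tool_pos: [0.6089, -0.0297, 0.2086]
eef_rot: [-0.0, 0.736, 0.677, -0.0]
force: [0.5, -0.4, 0.3]
finger_gap: 0.0882
grip_force: 0.0
```

```bash
python3 -c "
from h import *
go(-.1505,.030,.013)
s=snap('scene','s6.png'); cv2.imwrite('pics/s6c.png',cv2.resize(s['img'][120:280,220:440,::-1],None,fx=3.6,fy=3.6))"
```

```text
t 7.2 at rack [-0.003  -0.0185  0.2086] shift [ 0.0484 -0.1473  0.1957] yaw err -0.05 gap 0.08817592927910665
```

View pics/s6c.png

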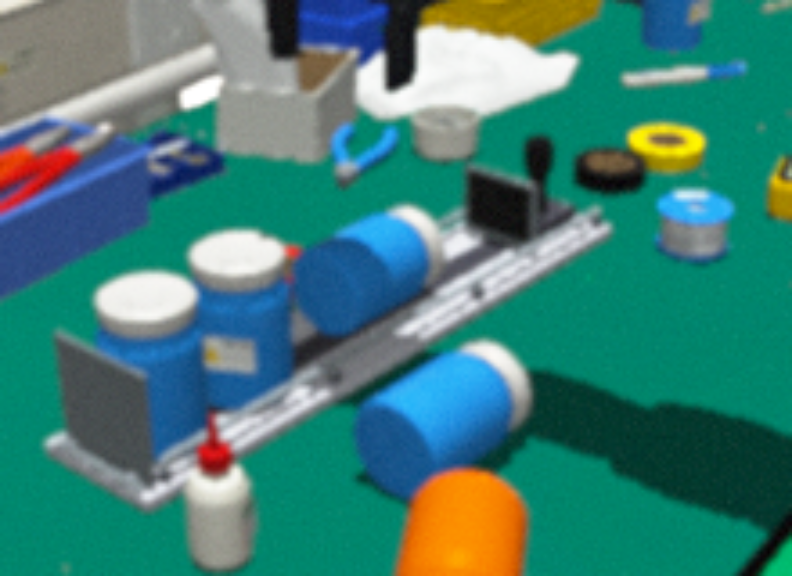

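The new view shows c has toppled back: it lies in the lane at crop (365,270), cap toward the follower. a and b are still upright. Gripping mid-body left too much pivot friction, so I'll grip the cap instead, which gives a bigger gravity moment. First I'll clear the view and measure.

Call:
step_arm([
  [0.088,-0.02,-0.045,0,0],
  [0.088,-0.02,-0.045,0,0],
  [0.088,-0.02,-0.045,0,0],
  [0.088,-0.02,-0.045,0,0],
  [0.088,0,0,0,0],
])

```text
t: 7.75
tool_pos: [0.4137, -0.0974, 0.2066]
eef_rot: [-0.003, 0.737, 0.676, -0.006]
force: [0.1, 0.3, 0.1]
finger_gap: 0.0882
grip_force: 0.0
```

```bash
cat >> h.py <<'E'
rk=lambda P:np.c_[(P-O)@n,(P-O)@v]
def blue(s,z=.044):
    for c in blobs(s,(98,110,60),(115,255,255),(250,150,425,250),40):
        r=cv2.minAreaRect(c); b=onz(s,cv2.boxPoints(r),z); print('blue px',np.round(r[0]),'rack c',rk(b.mean(0)[None]).round(4)[0],'x',rk(b)[:,0].round(3),'y',rk(b)[:,1].round(3))
def caps(s,z=.115,box=(250,150,425,250)):
    m=cv2.inRange(cv2.cvtColor(s['img'],cv2.COLOR_RGB2HSV),(0,0,190),(60,60,255))
    g=cv2.GaussianBlur(cv2.cvtColor(s['img'],cv2.COLOR_RGB2GRAY),(3,3),0)
    k=4; x0,y0,x1,y1=box; G=cv2.resize(g[y0:y1,x0:x1],None,fx=k,fy=k,interpolation=cv2.INTER_CUBIC)
    h=cv2.HoughCircles(G,cv2.HOUGH_GRADIENT,1,60,param1=80,param2=18,minRadius=38,maxRadius=50)
    if h is not None:
        for u,w,r in h[0]:
            p=((u+.5)/k-.5+x0,(w+.5)/k-.5+y0); print('circ px',np.round(p,1),'r',r/k,'rack',rk(onz(s,[p],z)).round(4)[0])
E
python3 -c "
from h import *
s=snap('top'); blue(s); caps(s); blue(s,.034); go(-.1505,.01,.015)"
```

```text
blue px [305. 232.] rack c [-0.1519  0.063 ] x [-0.185 -0.12  -0.119 -0.184] y [0.106 0.107 0.02  0.019]
blue px [280. 184.] rack c [-0.0169  0.1483] x [-0.027  0.01  -0.007 -0.044] y [0.178 0.134 0.119 0.163]
blue px [347. 184.] rack c [-0.0003 -0.0483] x [-0.033  0.033  0.032 -0.033] y [-0.003 -0.004 -0.093 -0.093]
circ px [273.  173.8] r 10.95 rack [0.0002 0.1627]
circ px [302. 176.] r 11.25 rack [0.001  0.0817]
circ px [385.5 195.2] r 10.675 rack [-0.0324 -0.1535]
circ px [405.8 197.8] r 9.85 rack [-0.0345 -0.2097]
blue px [305. 232.] rack c [-0.1518  0.0635] x [-0.186 -0.119 -0.118 -0.185] y [0.107 0.108 0.02  0.019]
blue px [280. 184.] rack c [-0.0156  0.1494] x [-0.025  0.012 -0.006 -0.043] y [0.179 0.135 0.12  0.164]
blue px [347. 184.] rack c [ 0.0011 -0.0488] x [-0.032  0.035  0.034 -0.032] y [-0.004 -0.004 -0.094 -0.093]
t 7.8 at rack [-0.1865 -0.1     0.2073] shift [0.1105 0.0365 0.192 ] yaw err -0.19 gap 0.08813551701035535
```

```bash
python3 -c "
from h import *
go(0,-.1035,.031)"
```

```text
t 7.8 at rack [-0.1865 -0.1     0.2073] shift [-0.0026  0.1873  0.1755] yaw err -0.19 gap 0.08813551701035535
```

Call:
step_arm([
  [0.088,0,0.047,0,0],
  [0.088,0,0.047,0,0],
  [0.088,0,0.047,0,0],
  [0.088,0,0.045,0,0],
  [0.088,0,0,0.04,0],
  [0.088,0,0,0.04,0],
  [0.088,0,0,0.04,0],
  [0.088,0,0,0.02,0],
  [0.088,0,0,0,0],
])

```text
t: 8.7
tool_pos: [0.6078, -0.1089, 0.0641]
eef_rot: [-0.002, 0.735, 0.678, -0.001]
force: [-0.1, 0.2, 0.2]
finger_gap: 0.0884
grip_force: 0.0
```

```bash
python3 -c "
from h import *
go(0,-.1035,.031)"
```

```text
t 8.7 at rack [ 0.0024 -0.0975  0.0641] shift [-0.006  -0.0022  0.0331] yaw err -0.01 gap 0.08836007049648584
```

Call:
step_arm([
  [0.088,-0.006,-0.002,0.013,0],
  [0.088,0,0,0.013,0],
  [0.088,0,0,0.007,0],
  [0.055,0,0,0,0],
  [0.055,0,0,0,0],
  [0.055,0,0,0,0],
  [0.055,0,0,0,0],
  [0.055,0,0,0,0],
  [0.055,0,0,0,0],
], newtons=5)

```text
t: 9.6
tool_pos: [0.6067, -0.1157, 0.0349]
eef_rot: [0.0, 0.736, 0.677, 0.0]
force: [-0.1, -0.2, 1.2]
finger_gap: 0.0614
grip_force: 5.0
```

Call:
step_arm([
  [0.055,0,0,-0.008,0],
  [0.055,0,0,-0.008,0],
  [0.055,0.001,0,-0.008,0],
  [0.055,0.001,0,-0.008,0],
  [0.055,0.001,0,-0.008,0],
  [0.055,0.001,0,-0.008,0],
  [0.055,0.001,0,-0.008,0],
  [0.055,0.001,0,-0.008,0],
  [0.055,0.001,0,-0.008,0],
  [0.055,0.001,0,-0.004,0],
  [0.055,0,0,0,0],
  [0.055,0,0,0,0],
])

```text
t: 10.8
tool_pos: [0.6067, -0.1078, 0.1103]
eef_rot: [-0.0, 0.736, 0.677, -0.0]
force: [-0.6, 0.5, -2.0]
finger_gap: 0.0612
grip_force: 5.0
```

```bash
cat >> h.py <<'E'
def tilt(s,y,x=0,half=28):
    # outline of the blue body in the scene view, near rack y: axis direction vs projected vertical
    u0=proj(s,[O+v*y+n*x+[0,0,.055]])[0]; u0=np.round(u0).astype(int)
    m=cv2.inRange(cv2.cvtColor(s['img'],cv2.COLOR_RGB2HSV),(98,90,30),(118,255,255))
    k=np.zeros_like(m); sl=np.s_[u0[1]-half:u0[1]+half,u0[0]-half:u0[0]+half]; k[sl]=m[sl]
    N,L,S,C=cv2.connectedComponentsWithStats(k); i=1+np.argmax(S[1:,4])
    rows=[(r,np.flatnonzero(L[r]==i)) for r in range(S[i,1],S[i,1]+S[i,3])]
    print('at',u0,'area',S[i,4],'box',S[i,:4]); print([(r,int(a[0]),int(a[-1])) for r,a in rows if len(a)][::3])
E
python3 -c "
from h import *
go(0,-.01,.1)
s=snap('scene','s7.png'); tilt(s,-.1); cv2.imwrite('pics/s7c.png',cv2.resize(s['img'][120:280,220:440,::-1],None,fx=3.6,fy=3.6))"
```

```text
t 10.8 at rack [ 0.0012 -0.0965  0.1103] shift [ 0.0865 -0.0013  0.0102] yaw err -0.06 gap 0.06115426021697215
at [335 185] area 752 box [320 170  26  35]
[(170, 322, 323), (173, 321, 345), (176, 321, 345), (179, 321, 345), (182, 321, 345), (185, 321, 344), (188, 321, 344), (191, 321, 345), (194, 320, 345), (197, 321, 344), (200, 323, 343), (203, 327, 336)]
```

The numeric outline shows c's body sides vertical in the view (columns 321–345 all the way down), so it hangs upright. I'll carry it toward b and lower it.

Call:
step_arm([
  [0.055,0.004,0,0,0],
  [0.055,0.008,0,0,0],
  [0.055,0.011,0,0,0],
  [0.055,0.012,0,0,0],
  [0.055,0.012,0,0,0],
  [0.055,0.012,0,0,0],
  [0.055,0.012,0,0,0],
  [0.055,0.009,0,0,0],
  [0.055,0.006,0,0,0],
  [0.055,0.003,0,0,0],
  [0.055,0,0,0.003,0],
  [0.055,0,0,0.003,0],
])

```text
t: 12.05
tool_pos: [0.6142, -0.0199, 0.1042]
eef_rot: [0.0, 0.736, 0.677, -0.0]
force: [-0.5, -0.1, -2.9]
finger_gap: 0.0608
grip_force: 5.0
```

Call:
step_arm([
  [0.055,0,0,0.002,0],
  [0.055,0,0,0.001,0],
  [0.055,0,0,0,0],
])

```text
t: 12.35
tool_pos: [0.6142, -0.0195, 0.1012]
eef_rot: [0.0, 0.736, 0.677, -0.0]
force: [-0.3, 0.1, -2.1]
finger_gap: 0.0613
grip_force: 5.0
```

```bash
python3 -c "
from h import *
go(0,-.01,.1)
s=snap('scene'); tilt(s,-.01)"
```

```text
t 12.35 at rack [ 0.0014 -0.0079  0.1012] shift [-0.0021 -0.0014  0.0012] yaw err -0.09 gap 0.06128167693943781
at [312 197] area 1116 box [284 185  41  40]
[(185, 299, 322), (188, 299, 323), (191, 300, 323), (194, 299, 323), (197, 297, 323), (200, 291, 323), (203, 284, 324), (206, 284, 324), (209, 284, 324), (212, 284, 323), (215, 290, 319), (218, 291, 314), (221, 291, 301), (224, 284, 300)]
```

Call:
step_arm([
  [0.055,0,0,0.001,0],
  [0.055,0,0,0.001,0],
  [0.055,0,0,0,0],
  [0.055,0,0,0,0],
])

```text
t: 12.8
tool_pos: [0.6153, -0.0196, 0.1004]
eef_rot: [0.001, 0.736, 0.677, 0.001]
force: [-0.1, -2.4, 5.6]
finger_gap: 0.0611
grip_force: 5.0
```

Call:
step_arm([
  [0.055,0,0,0.001,0],
  [0.055,0,0,0.001,0],
  [0.055,0,0,0,0],
  [0.055,0,0,0,0],
])

```text
t: 13.2
tool_pos: [0.6153, -0.0196, 0.0984]
eef_rot: [0.001, 0.736, 0.677, 0.001]
force: [-0.2, -2.9, 5.6]
finger_gap: 0.0611
grip_force: 5.0
```

Call:
step_arm([
  [0.063,0,0,0,0],
  [0.068,0,0,0,0],
  [0.076,0,0,0,0],
  [0.088,0,0,0,0],
  [0.088,0,0,0,0],
  [0.088,0,0,-0.02,0],
  [0.088,0,0,-0.03,0],
  [0.088,0,0,-0.03,0],
  [0.088,0,0,-0.02,0],
])

```text
t: 14.1
tool_pos: [0.6149, -0.0187, 0.1994]
eef_rot: [0.001, 0.736, 0.677, 0.001]
force: [-0.2, -1.1, 0.1]
finger_gap: 0.0879
grip_force: 0.0
```

Call:
step_arm([
  [0.088,0,-0.04,0,0],
  [0.088,0,-0.04,0,0],
  [0.088,0,-0.04,0,0],
  [0.088,0,-0.03,0,0],
  [0.088,0,0,0,0],
])

```text
t: 14.6
tool_pos: [0.4598, -0.0069, 0.1974]
eef_rot: [-0.001, 0.735, 0.678, -0.003]
force: [0.3, -0.2, 0.1]
finger_gap: 0.088
grip_force: 0.0
```

```bash
python3 -c "
from h import *
s=snap('scene'); tilt(s,-.01)
s=snap('top','t8.png'); caps(s); blue(s,.034)
go(-.1515,.003,.020)"
```

```text
at [312 197] area 1117 box [284 184  41  41]
[(184, 299, 322), (187, 298, 323), (190, 300, 323), (193, 299, 323), (196, 298, 323), (199, 295, 323), (202, 284, 323), (205, 284, 324), (208, 284, 324), (211, 284, 323), (214, 287, 319), (217, 291, 314), (220, 291, 301), (223, 284, 300)]
circ px [273.2 173.5] r 10.675 rack [0.001  0.1621]
circ px [301. 176.] r 11.225 rack [0.0007 0.0844]
circ px [334.5 177.5] r 10.675 rack [ 0.0047 -0.0088]
circ px [412.8 188.5] r 10.4 rack [-0.0071 -0.2273]
circ px [385.8 195.5] r 10.4 rack [-0.0331 -0.1542]
blue px [300. 232.] rack c [-0.152   0.0772] x [-0.121 -0.116 -0.183 -0.188] y [0.11  0.051 0.045 0.103]
blue px [280. 184.] rack c [-0.0156  0.1494] x [-0.025  0.012 -0.006 -0.043] y [0.179 0.135 0.12  0.164]
t 14.7 at rack [-0.1482 -0.0071  0.1978] shift [ 0.0101 -0.0035  0.1778] yaw err -0.04 gap 0.087978230389048
```

c now stands upright at rack (0.005, −0.009). Next is d, gripped by the cap in the same way.

Call:
step_arm([
  [0.088,0.0145,-0.0035,0.03,0],
  [0.088,0,0,0.04,0],
  [0.088,0,0,0.04,0],
  [0.088,0,0,0.03,0],
  [0.088,0,0,0.02,0],
  [0.088,0,0,0.01,0],
  [0.088,0,0,0.006,0],
  [0.088,0,0,0,0],
])

```text
t: 15.5
tool_pos: [0.4632, 0.0082, 0.0211]
eef_rot: [0.0, 0.736, 0.677, 0.0]
force: [0.8, -0.1, 0.9]
finger_gap: 0.0877
grip_force: 0.0
```

```bash
python3 -c "
from h import *
go(-.1515,.0075,.022)"
```

```text
t 15.5 at rack [-0.1513  0.0074  0.0211] shift [ 0.0001 -0.0002 -0.0009] yaw err -0.05 gap 0.08772389867510381
```

Call:
step_arm([
  [0.055,0,0,0,0],
  [0.055,0,0,0,0],
  [0.055,0,0,0,0],
  [0.055,0,0,0,0],
  [0.055,0,0,0,0],
  [0.055,0,0,0,0],
], newtons=5)

```text
t: 16.1
tool_pos: [0.4628, 0.0078, 0.0217]
eef_rot: [0.0, 0.736, 0.677, 0.0]
force: [1.7, -1.4, 4.6]
finger_gap: 0.061
grip_force: 5.0
```

Call:
step_arm([
  [0.055,0,0,-0.008,0],
  [0.055,0,0,-0.008,0],
  [0.055,0.001,0,-0.008,0],
  [0.055,0.001,0,-0.008,0],
  [0.055,0.001,0,-0.008,0],
  [0.055,0.001,0,-0.008,0],
  [0.055,0.001,0,-0.008,0],
  [0.055,0.001,0,-0.008,0],
  [0.055,0.001,0,-0.008,0],
  [0.055,0,0,-0.008,0],
  [0.055,0,0,-0.008,0],
  [0.055,0,0,-0.008,0],
])

```text
t: 17.3
tool_pos: [0.4629, 0.0149, 0.118]
eef_rot: [0.0, 0.736, 0.677, -0.0]
force: [0.5, -0.4, -3.4]
finger_gap: 0.0612
grip_force: 5.0
```

Call:
step_arm([
  [0.055,-0.004,0,-0.006,0],
  [0.055,-0.01,0,-0.005,0],
  [0.055,-0.012,0,0,0],
  [0.055,-0.013,0,0,0],
  [0.055,-0.013,0,0,0],
  [0.055,-0.013,0,0,0],
  [0.055,-0.013,0,0,0],
  [0.055,-0.013,0,0,0],
  [0.055,-0.01,0,0,0],
  [0.055,-0.005,0,0,0],
  [0.055,0,0,0,0],
])

```text
t: 18.4
tool_pos: [0.454, -0.0917, 0.1283]
eef_rot: [0.0, 0.736, 0.677, -0.0]
force: [-0.4, -0.2, -2.1]
finger_gap: 0.0611
grip_force: 5.0
```

```bash
python3 -c "
from h import *
go(0,-.095,.115)
s=snap('scene','s9.png'); tilt(s,-.095,-.15); cv2.imwrite('pics/s9c.png',cv2.resize(s['img'][120:280,220:440,::-1],None,fx=3.6,fy=3.6))"
```

```text
t 18.4 at rack [-0.1524 -0.0929  0.1283] shift [-0.0016  0.1524  0.0132] yaw err -0.17 gap 0.06105009424527248
at [380 203] area 904 box [365 178  30  38]
[(178, 368, 369), (181, 366, 393), (184, 366, 394), (187, 366, 393), (190, 367, 393), (193, 367, 393), (196, 367, 392), (199, 366, 392), (202, 366, 392), (205, 366, 391), (208, 366, 391), (211, 367, 390), (214, 370, 387)]
```

View pics/s9c.png

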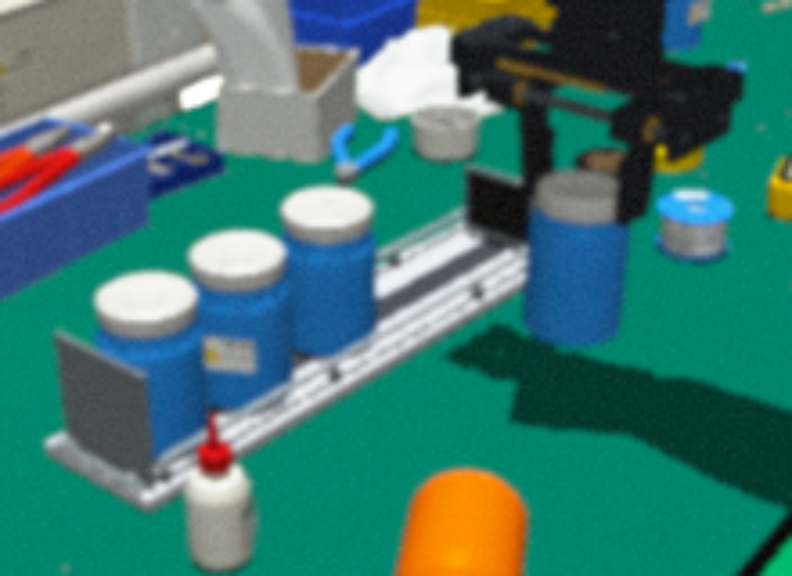

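c stands with a and b, and d hangs upright from the gripper at crop (575,260). I'll carry it across into the lane.

Call:
step_arm([
  [0.055,0,0.006,0,0],
  [0.055,0,0.012,0,0],
  [0.055,0,0.016,0,0],
  [0.055,0,0.018,0,0],
  [0.055,0,0.018,0,0],
  [0.055,0,0.018,0,0],
  [0.055,0,0.018,0,0],
  [0.055,0,0.018,0,0],
  [0.055,0,0.014,0,0],
  [0.055,0,0.009,0,0],
  [0.055,0,0.005,0,0],
  [0.055,0,0,0,0],
])

```text
t: 19.65
tool_pos: [0.6061, -0.1027, 0.1282]
eef_rot: [-0.0, 0.735, 0.678, 0.0]
force: [0.2, -0.3, -2.3]
finger_gap: 0.0612
grip_force: 5.0
```

```bash
python3 -c "
from h import *
go(0.001,-.095,.098)"
```

```text
t 19.65 at rack [ 1.000e-04 -9.150e-02  1.282e-01] shift [-0.0035  0.0009  0.0302] yaw err -0.03 gap 0.061196493863093324
```

Call:
step_arm([
  [0.055,0,0,0.005,0],
  [0.055,0,0,0.006,0],
  [0.055,0,0,0.006,0],
  [0.055,0,0,0.005,0],
  [0.055,0,0,0.003,0],
  [0.055,0,0,0.002,0],
  [0.055,0,0,0,0],
])

```text
t: 20.35
tool_pos: [0.6057, -0.1031, 0.1011]
eef_rot: [-0.0, 0.736, 0.677, -0.0]
force: [0.1, 0.5, -2.3]
finger_gap: 0.0613
grip_force: 5.0
```

Call:
step_arm([
  [0.055,0,0,0.001,0],
  [0.055,0,0,0.001,0],
  [0.055,0,0,0.001,0],
  [0.055,0,0,0,0],
])

```text
t: 20.75
tool_pos: [0.6069, -0.1019, 0.0995]
eef_rot: [0.0, 0.735, 0.678, 0.001]
force: [-0.9, 2.6, 4.3]
finger_gap: 0.0613
grip_force: 5.0
```

Floor contact made. I'll press 1 mm, release, rise and look.

Call:
step_arm([
  [0.055,0,0,0.001,0],
  [0.063,0,0,0,0],
  [0.068,0,0,0,0],
  [0.076,0,0,0,0],
  [0.088,0,0,0,0],
  [0.088,0,0,0,0],
  [0.088,0,0,-0.02,0],
  [0.088,0,0,-0.03,0],
  [0.088,0,0,-0.03,0],
])

```text
t: 21.65
tool_pos: [0.6053, -0.1031, 0.1779]
eef_rot: [-0.001, 0.736, 0.677, -0.0]
force: [1.0, -0.5, 0.5]
finger_gap: 0.0878
grip_force: 0.0
```

Call:
step_arm([
  [0.088,0,-0.04,0,0],
  [0.088,0,-0.04,0,0],
  [0.088,0,-0.04,0,0],
  [0.088,0,-0.03,0,0],
  [0.088,0,0,0,0],
])

```text
t: 22.15
tool_pos: [0.4511, -0.0911, 0.1774]
eef_rot: [-0.002, 0.735, 0.678, -0.003]
force: [0.6, -0.2, -0.0]
finger_gap: 0.088
grip_force: 0.0
```

```bash
python3 -c "
from h import *
s=snap('scene'); tilt(s,-.093)
s=snap('top','t10.png'); caps(s)
m=[c for c in blobs(s,(0,0,0),(180,255,55),(385,165,430,210),8)]
for c in m: print(cv2.boundingRect(c), rk(onz(s,[np.mean(c.reshape(-1,2),0)],.086)))
go(-.003,-.2518,.062)"
```

```text
at [333 186] area 1092 box [305 175  39  39]
[(175, 341, 342), (178, 324, 343), (181, 323, 343), (184, 321, 343), (187, 305, 342), (190, 305, 342), (193, 305, 343), (196, 305, 343), (199, 305, 342), (202, 305, 340), (205, 305, 335), (208, 305, 324), (211, 305, 323)]
circ px [361.5 181.5] r 10.675 rack [ 0.     -0.0844]
circ px [273.  173.8] r 10.95 rack [0.0002 0.1627]
circ px [333.5 178.8] r 10.675 rack [ 0.0009 -0.0063]
circ px [301.8 176.5] r 10.675 rack [-0.0005  0.0822]
(412, 186, 11, 9) [[-0.00587513 -0.24602474]]
(397, 179, 4, 21) [[-0.00722428 -0.19395507]]
t 22.25 at rack [-0.1497 -0.0918  0.1778] shift [-0.1599  0.1467  0.116 ] yaw err -0.05 gap 0.08803254032833176
```

d stands upright at rack (0, −0.084). Now I'll move to the follower's knob, at about rack y −0.25.

Call:
step_arm([
  [0.088,-0.04,0.02,0,0],
  [0.088,-0.04,0.025,0,0],
  [0.088,-0.04,0.04,0,0],
  [0.088,-0.035,0.035,0,0],
  [0.088,-0.004,0.026,0,0],
  [0.088,0,0,0.03,0],
  [0.088,0,0,0.03,0],
  [0.088,0,0,0,0],
])

```text
t: 23.05
tool_pos: [0.5829, -0.256, 0.1134]
eef_rot: [-0.003, 0.736, 0.677, -0.002]
force: [-1.1, 1.0, 0.1]
finger_gap: 0.0882
grip_force: 0.0
```

```bash
python3 -c "
from h import *
go(-.003,-.250,.060)
s=snap('scene','s11.png'); cv2.imwrite('pics/s11c.png',cv2.resize(s['img'][120:240,280:440,::-1],None,fx=5,fy=5))"
```

```text
t 23.05 at rack [-0.0105 -0.2462  0.1134] shift [-0.0039  0.0079  0.0534] yaw err -0.08 gap 0.0881694978307587
```

View pics/s11c.png

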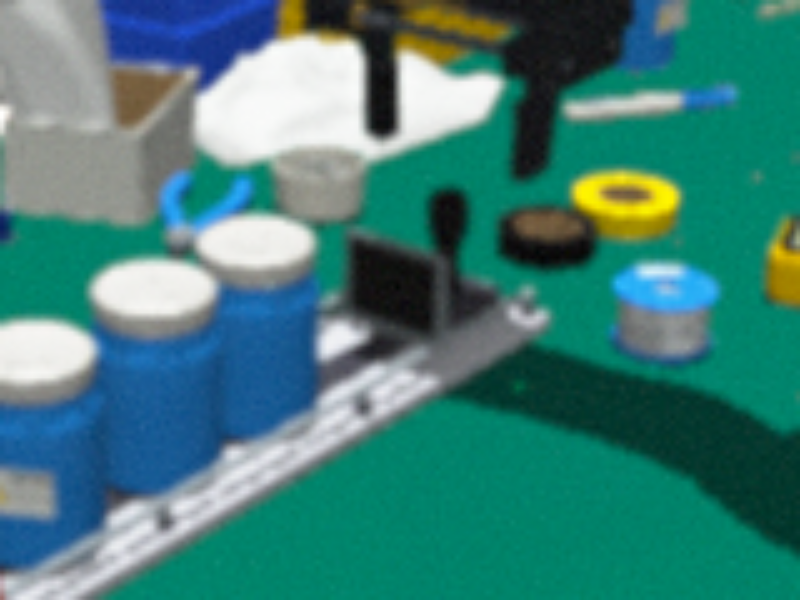

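d stands in line at crop (258,330). The knob is at crop (449,207), between and below the open fingers. I'll check its position with a ray from this view.

```bash
python3 -c "
from h import *
s=snap('scene'); print(rk(onz(s,[(449/5-.4+280,206/5-.4+120)],.075)))
print(rk(onz(s,[(449/5-.4+280,189/5-.4+120)],.086)))"
```

```text
[[ 0.00032492 -0.25940264]]
[[ 2.05292969e-04 -2.58526943e-01]]
```

Call:
step_arm([
  [0.088,-0.008,0.0085,0,0],
  [0.088,0,0,0.015,0],
  [0.088,0,0,0.015,0],
  [0.088,0,0,0.015,0],
  [0.088,0,0,0.008,0],
  [0.01,0,0,0,0],
  [0.01,0,0,0,0],
  [0.01,0,0,0,0],
  [0.01,0,0,0,0],
  [0.01,0,0,0,0],
  [0.01,0,0,0,0],
  [0.01,0,0,0,0],
], newtons=20)

```text
t: 24.35
tool_pos: [0.5923, -0.2649, 0.0646]
eef_rot: [0.0, 0.736, 0.677, 0.0]
force: [-0.4, 0.0, 0.2]
finger_gap: 0.034
grip_force: 0.0
```

```bash
python3 -c "
from h import *
t=telemetry.sense(); print(t['grip_force'],t['force']); go(-.003,-.12,.060)"
```

```text
0.0 [-0.41826616  0.04078967  0.17544724]
t 24.35 at rack [-0.0004 -0.2543  0.0646] shift [ 0.1343 -0.0028  0.0046] yaw err -0.06 gap 0.03396338037384682
```

Call:
step_arm([
  [0.01,0,0,0.004,0],
  [0.01,0,0,0,0],
  [0.01,0,0,0,0],
  [0.01,0,0,0,0],
  [0.01,0,0,0,0],
])

```text
t: 24.85
tool_pos: [0.5912, -0.2649, 0.0599]
eef_rot: [-0.001, 0.736, 0.677, -0.001]
force: [-3.9, -0.4, -0.3]
finger_gap: 0.0229
grip_force: 20.0
```

Knob gripped. Sliding the follower toward the row.

Call:
step_arm([
  [0.01,0.004,0,0,0],
  [0.01,0.008,0,0,0],
  [0.01,0.008,0,0,0],
  [0.01,0.008,0,0,0],
  [0.01,0.008,0,0,0],
  [0.01,0.008,0,0,0],
  [0.01,0.008,0,0,0],
  [0.01,0.006,0,0,0],
  [0.01,0.004,0,0,0],
  [0.01,0.004,0,0,0],
  [0.01,0.004,0,0,0],
  [0.01,0.004,0,0,0],
])

```text
t: 26.05
tool_pos: [0.5973, -0.1907, 0.06]
eef_rot: [-0.001, 0.736, 0.677, -0.001]
force: [-4.9, -2.3, -2.2]
finger_gap: 0.023
grip_force: 20.0
```

Call:
step_arm([
  [0.01,0.004,0,0,0],
  [0.01,0.004,0,0,0],
  [0.01,0.004,0,0,0],
  [0.01,0.004,0,0,0],
  [0.01,0.004,0,0,0],
  [0.01,0.004,0,0,0],
  [0.01,0.004,0,0,0],
  [0.01,0.004,0,0,0],
  [0.01,0.004,0,0,0],
  [0.01,0.004,0,0,0],
])

```text
t: 27.05
tool_pos: [0.6005, -0.1522, 0.06]
eef_rot: [-0.0, 0.736, 0.677, -0.002]
force: [-3.7, -5.1, -3.2]
finger_gap: 0.0233
grip_force: 20.0
```

```bash
python3 -c "
from h import *
go(-.003,-.12,.060)
s=snap('top'); caps(s)"
```

```text
t 27.05 at rack [-0.0014 -0.1413  0.06  ] shift [ 0.0213 -0.0017 -0.0001] yaw err -0.09 gap 0.02333977932202089
circ px [274.  173.5] r 11.5 rack [0.0011 0.16  ]
circ px [350.5 181.5] r 10.675 rack [-0.0026 -0.054 ]
circ px [326.5 178.5] r 10.675 rack [-0.0001  0.0131]
circ px [301. 176.] r 11.225 rack [0.0007 0.0844]
```

Call:
step_arm([
  [0.01,0.003,0,0,0],
  [0.01,0.003,0,0,0],
  [0.01,0.003,0,0,0],
  [0.01,0.003,0,0,0],
  [0.01,0,0,0,0],
])

```text
t: 27.6
tool_pos: [0.6015, -0.14, 0.06]
eef_rot: [-0.0, 0.736, 0.677, -0.002]
force: [-5.4, -4.2, -3.0]
finger_gap: 0.023
grip_force: 20.0
```

Call:
step_arm([
  [0.01,0.002,0,0,0],
  [0.01,0.002,0,0,0],
  [0.01,0,0,0,0],
])

```text
t: 27.9
tool_pos: [0.6018, -0.1364, 0.06]
eef_rot: [-0.0, 0.736, 0.677, -0.002]
force: [-4.1, -4.9, -2.5]
finger_gap: 0.023
grip_force: 20.0
```

Call:
step_arm([
  [0.01,0.002,0,0,0],
  [0.01,0.002,0,0,0],
  [0.01,0,0,0,0],
])

```text
t: 28.2
tool_pos: [0.6021, -0.1329, 0.06]
eef_rot: [0.0, 0.736, 0.677, -0.002]
force: [-4.5, -5.2, -3.1]
finger_gap: 0.0232
grip_force: 20.0
```

Call:
step_arm([
  [0.01,0.002,0,0,0],
  [0.01,0.001,0,0,0],
  [0.01,0,0,0,0],
])

```text
t: 28.5
tool_pos: [0.6023, -0.1305, 0.06]
eef_rot: [0.0, 0.736, 0.677, -0.002]
force: [-4.5, -5.7, -2.7]
finger_gap: 0.0229
grip_force: 20.0
```

Call:
step_arm([
  [0.01,0.002,0,0,0],
  [0.01,0.002,0,0,0],
  [0.01,0,0,0,0],
])

```text
t: 28.8
tool_pos: [0.6025, -0.128, 0.06]
eef_rot: [0.001, 0.736, 0.677, -0.003]
force: [-4.3, -8.9, -2.5]
finger_gap: 0.0225
grip_force: 20.0
```

Call:
step_arm([
  [0.01,0.001,0,0,0],
  [0.01,0.001,0,0,0],
  [0.01,0,0,0,0],
])

```text
t: 29.1
tool_pos: [0.6025, -0.1279, 0.06]
eef_rot: [0.002, 0.737, 0.676, -0.004]
force: [-3.9, -12.2, -2.6]
finger_gap: 0.023
grip_force: 20.0
```

```bash
python3 -c "
from h import *
go(-.003,-.12,.060)
s=snap('top'); caps(s)"
```

```text
t 29.1 at rack [-0.0014 -0.1169  0.06  ] shift [-0.0031 -0.0016  0.    ] yaw err -0.24 gap 0.0229524146226356
circ px [295.8 176.5] r 12.35 rack [-0.002   0.0989]
circ px [272.  174.2] r 12.075 rack [-0.0014  0.1653]
circ px [318.5 175.5] r 10.675 rack [0.0064 0.036 ]
circ px [342.2 179.5] r 11.5 rack [ 0.001  -0.0307]
```

Motion has stalled and the push force has risen to 12 N, so the row is closed. I'll relax, release and retreat.

Call:
step_arm([
  [0.01,-0.002,0,0,0],
  [0.03,0,0,0,0],
  [0.05,0,0,0,0],
  [0.07,0,0,0,0],
  [0.07,0,0,0,0],
  [0.07,0,0,0,0],
  [0.07,0,0,-0.03,0],
  [0.07,0,0,-0.04,0],
  [0.07,0,0,-0.04,0],
  [0.07,-0.03,-0.03,0,0],
  [0.07,-0.03,-0.035,0,0],
  [0.07,-0.03,-0.035,0,0],
])

```text
t: 30.35
tool_pos: [0.4961, -0.2063, 0.171]
eef_rot: [0.001, 0.735, 0.678, 0.0]
force: [0.6, -0.5, -0.3]
finger_gap: 0.07
grip_force: 0.0
```

```bash
python3 -c "
from h import *
s=snap('top'); caps(s)
for c in blobs(s,(0,0,0),(180,255,55),(345,165,430,215),8): print(cv2.boundingRect(c), rk(onz(s,[np.mean(c.reshape(-1,2),0)],.075)))
s=snap('scene'); 
for y in(-.031,): tilt(s,y)
go(0,0,0)"
```

```text
circ px [342.  179.5] r 11.5 rack [ 0.0009 -0.03  ]
circ px [271. 175.] r 11.225 rack [-0.0038  0.1679]
circ px [295.8 176.5] r 12.35 rack [-0.002   0.0989]
circ px [318.5 176. ] r 11.25 rack [0.005  0.0359]
(405, 191, 25, 24) [[-0.0439227  -0.24725939]]
(366, 182, 9, 8) [[-0.00376004 -0.11415216]]
at [318 194] area 1206 box [290 181  43  41]
[(181, 328, 329), (184, 312, 330), (187, 311, 331), (190, 309, 332), (193, 297, 332), (196, 295, 332), (199, 294, 332), (202, 290, 332), (205, 290, 331), (208, 290, 329), (211, 290, 324), (214, 290, 320), (217, 290, 312), (220, 290, 309)]
t 30.45 at rack [-0.1067 -0.2092  0.1699] shift [0.211  0.1061 0.1681] yaw err -0.52 gap 0.06990182002451442
```

```bash
python3 -c "
from h import *
print(env.hand_in())"
```

```text
the job is handed in; nothing more can be done
None
```

I handed the job in with all four dispensers standing in line against the end stop and the follower closed on them; the hand-in returned no verdict. c fell back over in the lane on the first try and was then stood up again by its cap.

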